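Stop the pouch sealer, clear its belt, release the stop

TASK

A flat carton has been left on the pouch sealer's black belt. Press the red mushroom stop in until it stays down by itself, then push the carton along the belt, sliding it flat and not picking it up, until all of it is on the bare steel plate at the belt's right-hand end. Only then twist the red head clockwise, the way its arrows point, so that it springs out again; leave the vial and the tape roll beside the machine where they are.

Things in the scene. Friction and masses are not known exactly. Their poses are not given: they have to be found in the camera images.
- sealer: white benchtop pouch sealer, fixed, 245 x 370 mm. Origin on the table under the belt; x points away from the robot at yaw 0, y left along the belt. A level deck, top at z 30 mm, spans x -85 to +75 mm: black belt (it does not run) from y +162 to -62 mm, then the steel plate. Behind the deck the sealing head stands from x +75 to +160 mm, 94 mm high, a knob on it to 104 mm
- belt_end (a point): middle of the seam between black belt and bare steel plate, on the deck's top face; axes as the sealer's, the plate on the negative y side. The plate lies flush with the belt and runs 129 mm from the seam to an upturned end stop 12 mm high; the deck reaches 80 mm to either side in x
- stray_carton: loose flat white and orange carton, 63 x 122 x 24 mm, about 0.12 kg, lying on the belt roughly crosswise. Origin at the centre of its underside, z up; its x axis runs along the 63 mm side, y along the 122 mm side
- corner0 (a point): corner of the carton's underside at its own x +31.5, y +61 mm
- corner1 (a point): corner of the carton's underside at its own x +31.5, y -61 mm
- corner2 (a point): corner of the carton's underside at its own x -31.5, y +61 mm
- corner3 (a point): corner of the carton's underside at its own x -31.5, y -61 mm
- stop_station: yellow box with the red mushroom stop on top, fixed, standing left of the sealer: 72 x 72 mm, top face 48 mm above the table (black foot 76 x 76 mm; a black cable gland, 31 mm at its highest, sticks out to x +55 mm). Origin on the table under its centre
- stop_top (a point): top centre of the red mushroom head, on its vertical axis; 74.5 mm above the table when out, 68.5 mm latched. The head is a dome of 23.5 mm radius with three wings for twisting, 120 degrees apart: each is 14 mm wide with upright flanks, reaches 33 mm from the axis and stands from 3.5 to 18 mm below this point, so latched in it clears the yellow box by 2.5 mm
- stop_wing (a point): outer end of one wing, 33 mm from the head's axis and 10.5 mm below stop_top; turns with the head. The other two wings lie 120 degrees either way
- stop_push (a joint): how far the red head is pressed in, m: 0 out, 0.008 at the bottom. It resists with 2.5 N at first and 7.3 N at the bottom; pressed past about 0.0045 (5.2 N) it latches, and stays at 0.006 when let go
- stop_twist (a joint): twist of the red head, rad, positive clockwise seen from above: 0 at rest, 1.05 at its end. A spring of 0.06 to 0.11 N m turns it back to 0. When the head is latched, a twist past about 0.65 frees it and it springs out by itself, even with the finger still at the wing; a smaller twist does nothing
- vial: loose injection vial standing on the table beyond the end stop at the sealer's right-hand end, 33 mm wide, 56 mm high; origin under its centre
- tape: loose roll of surgical tape lying flat on the table in front of the sealer's left half, 56 mm wide, 25 mm high; origin under its centre
Not all that is in view belongs to the job. What is meant by the stop_station is not purple, and is the larger of those in its own colour. Leave any yellow look-alike of the stray_carton alone.

How it is judged:
On the way, in this order (a step that is already met when the one before it is completed fails the run):
1. the red stop is latched in (at least 5 mm) with no finger on it (value of joint stop_push above 0.005 m and contact force between each of the arm, the fingers and stop_station below 0.3 N), for 0.2 s.
2. with the stop still latched, the whole carton is past the belt's end, on the steel plate (value of joint stop_push above 0.005 m and y of each of corner0, corner1, corner2, corner3 in the frame of belt_end below 0.001 m), for 0.2 s.
3. the twisted head has sprung out again (value of joint stop_push below 0.001 m), for 0.2 s.
At the end, for the whole second after the job is handed in: The red head is fully out (within 1 mm) and turned back to rest (within 0.1 rad); the carton lies still and flat on the deck (within 4 mm of its height, tilted less than 0.08 rad) with all four corners past the seam, on the steel plate's side (1 mm tolerance) (value of joint stop_push below 0.001 m and value of joint stop_twist below 0.1 rad and y of each of corner0, corner1, corner2, corner3 in the frame of belt_end below 0.001 m and z of stray_carton in the frame of belt_end between -0.004 and 0.004 m and angle between stray_carton's own z axis and vertical below 0.08 rad and linear speed of stray_carton below 0.01 m/s); the robot touches nothing.
It fails at once if the carton is shifted by more than 15 mm, or the stop is out again, while part of the carton is still on the belt (value of joint stop_push below 0.003 m and distance of stray_carton from where it was at the start of the episode above 0.015 m and y of any of corner0, corner1, corner2, corner3 in the frame of belt_end above 0.004 m).
It fails at once if the carton is picked up, tipped, or falls off the deck (z of stray_carton in the frame of belt_end above 0.012 m or z of stray_carton in the frame of belt_end below -0.012 m or angle between stray_carton's own z axis and vertical above 0.35 rad).
It fails at once if the vial is moved by more than 15 mm or tipped (distance of vial from where it was at the start of the episode above 0.015 m or angle between vial's own z axis and vertical above 0.3 rad).
It fails at once if the tape roll is moved by more than 15 mm or picked up (distance of tape from where it was at the start of the episode above 0.015 m).
It also fails if it takes over 58 s, if anything falls off the work surface, if the arm or the gripper's body presses on something with over 40 N, if the wrist force passes 120 N, or if a joint passes its speed limit or range.

ROBOT

A 6-joint arm with a two-finger parallel gripper is mounted at the origin on a cart in front of the work surface, level with it; the furniture and walls round the work are solid. World frame = base frame: x ahead of the robot, y to its left, z up, the work surface at z = 0. Lengths are in m, angles in rad, forces in N, time in s.
With the tool pointing down it reaches from about 0.275 to 0.825 m from the base axis. Payload 4.9 kg.
Tool frame: the origin (TCP) lies midway between the tips of the shut fingers; the grasp point (between the pads) lies 19 mm behind it (bot.grip_depth is the distance from the TCP to the grasp point, in m); z points along the fingers, y is the line along which they close (so a half turn about z gives the same grasp; the last joint's range is limited). The gripper opens to 85 mm and grips with 20 to 120 N. Pads are 22 mm wide; open, the fingers measure 114 mm over their backs; the gripper's body (76 mm by 85 mm) begins 54 mm behind the grasp point. The pads swing forward as they close: fully open they stand 13 mm farther back than shut.
Start: joints at [1.21, 0.326, -0.193, 1.052, 0, 1.437], TCP at [0.124, 0.536, 0.231] pointing down, gripper open.
Joint ranges: [-2.65, 2.65], [-0.97, 1.79], [-1.3, 1.35], [-1.93, 2.1], [-1.47, 1.37], [-3.14, 3.14]. Speed limits (rad/s): [2.57, 2.57, 3.14, 3.14, 3.14, 3.14].

INTERFACE

Orientations are given as a unit quaternion [w, x, y, z].
In Python, from cell import bot gives the robot as it stands. Calls block until the motion is done:
- bot.move_pose(position, orientation): joint-space move of the TCP to a pose.
- bot.move_linear(position, speed=0.15, rotation=None, until_force=None): straight line of the TCP; rotation=None keeps the orientation; speed is the mean speed in m/s. With until_force (N) it stops when the force on the tool has changed by that much, and returns True; else False.
- bot.goto_joints(angles): joint-space move.
- bot.set_gripper(opening, grasp_force=None): opening from 0.0 (shut) to 1.0 (fully open); grasp_force is the grip in N (None keeps the last); returns when the fingers have stopped.
- bot.wait(seconds).
- bot.solve_ik(position, orientation): joint angles nearest the present ones, or None.
- bot.camera(name): name is "scene" or "top"; returns the picture (384x512x3 uint8, red, green, blue); there is no depth.
- bot.calibration(name): a dict with "mtx" (3x3 intrinsics, pixels), "k1" (the pictures are not rectified: a ray, as slopes to the right and down, at radius r is drawn at 1 + k1 r^2 times it, then the intrinsics apply), "extrinsics" (4x4, takes a point from world to camera coordinates). Camera axes: x right, y down, z forward; pixel columns grow to the right and rows downward; lengths in m; the calibration is good to about 2 mm. A picture is of the moment at which its call begins. calibration takes no time and is no camera call.
A pose or a line that the arm cannot do raises bot.PlanningError and nothing moves.
- bot.close_job(): hands the job in; it is judged then, once.
Trained networks look in the newest picture that a camera, given by its name, has taken for a name from the list of things; names that differ only in an ending like _2 or _b are one class to them, and where a whole thing is asked for, a point or a joint stands for the part that bears it (a point fixed in the world has none). Each returns a list of dicts, best first, with "confidence" (0 to 1); they miss things now and then, are a little off and sometimes report something else, mostly with a low value. They report only what shows in the picture. A call takes as long as a camera call. They do not tell look-alikes from the thing itself.
- bot.search_frame(camera, thing): "bbox" ([left, top, width, height] in pixels, round what is visible of it).
Readings, each from a call of its own:
- bot.read_clock(): time.
- bot.read_joint_positions(): joint angles.
- bot.read_joint_vel(): joint speeds.
- bot.read_joint_efforts(): joint torques, N m.
- bot.read_position(): TCP position.
- bot.read_tool_rot(): TCP orientation.
- bot.read_ft_force(): force on the tool from outside, world axes, zero at the start.
- bot.read_moment(): the same for the moment, N m.
- bot.read_gripper_width(): opening from 0.0 (shut) to 1.0 (fully open).
- bot.read_finger_force(): force on a finger pad.
Only numpy, scipy, OpenCV 4.12 (cv2) and the standard library are available. Lean on these libraries where they do the work, as an engineer would, in place of code of your own. Each camera call takes 0.05 s, during which the arm holds its last target. There are 200 camera calls.

## Working session

There is one attempt and no reset: what is moved stays moved. The work goes in short steps, each a Python script; the robot and the scene stay as the last script left them, time stands still between calls to the robot, and variables do not carry over. Pictures are saved under pics/ and viewed, at most 10 in all, crops included, and the job is handed in when it is done.

```bash
mkdir -p pics
cat > h.py <<'E'
import numpy as np, cv2
from cell import bot
def snap(n,f):
    im=bot.camera(n); cv2.imwrite('pics/'+f,cv2.cvtColor(im,cv2.COLOR_RGB2BGR)); return im
def pix2world(n,uv,z):
    c=bot.calibration(n);K=np.array(c['mtx']);E=np.array(c['extrinsics']);k=c['k1']
    d=np.linalg.inv(K)@[uv[0],uv[1],1]; d=d[:2]; u=d.copy()
    for _ in range(30): u=d/(1+k*(u@u))
    R=E[:3,:3];o=-R.T@E[:3,3];r=R.T@np.array([u[0],u[1],1])
    return o+r*(z-o[2])/r[2]
def world2pix(n,P):
    c=bot.calibration(n);K=np.array(c['mtx']);E=np.array(c['extrinsics'])
    p=E[:3,:3]@np.array(P)+E[:3,3];s=p[:2]/p[2];s=s*(1+c['k1']*(s@s))
    return (K@[s[0],s[1],1])[:2]
E
python3 - <<'E'
from h import *
for n in ('scene','top'):
    snap(n,n+'0.png')
    for t in ('sealer','stray_carton','stop_station','stop_top','vial','tape'):
        print(n,t,[(np.round(d['bbox']).tolist(),round(d['confidence'],2)) for d in bot.search_frame(n,t)])
    E=np.array(bot.calibration(n)['extrinsics']);print(-E[:3,:3].T@E[:3,3])
a=cv2.imread('pics/top0.png')
print(bot.read_clock())
E
```

```text
scene sealer [([212.0, 183.0, 138.0, 96.0], 0.86)]
scene stray_carton [([355.0, 219.0, 18.0, 23.0], 0.86), ([231.0, 213.0, 39.0, 23.0], 0.63)]
scene stop_station [([212.0, 190.0, 33.0, 29.0], 0.95), ([174.0, 199.0, 24.0, 26.0], 0.78), ([159.0, 162.0, 20.0, 20.0], 0.57)]
scene stop_top [([219.0, 188.0, 14.0, 11.0], 0.56), ([219.0, 189.0, 14.0, 9.0], 0.52), ([179.0, 203.0, 13.0, 4.0], 0.43)]
scene vial [([287.0, 270.0, 15.0, 24.0], 0.66)]
scene tape [([188.0, 225.0, 19.0, 16.0], 0.67)]
[-0.10375926 -1.05511307  0.68013556]
top sealer [([257.0, 148.0, 115.0, 82.0], 0.79)]
top stray_carton [([255.0, 239.0, 17.0, 16.0], 0.62), ([281.0, 187.0, 27.0, 38.0], 0.58), ([331.0, 102.0, 37.0, 40.0], 0.58)]
top stop_station [([110.0, 198.0, 30.0, 30.0], 0.83), ([219.0, 182.0, 32.0, 31.0], 0.64), ([208.0, 228.0, 22.0, 22.0], 0.54)]
top stop_top [([114.0, 207.0, 14.0, 19.0], 0.72), ([226.0, 193.0, 10.0, 14.0], 0.67), ([258.0, 151.0, 113.0, 79.0], 0.61), ([216.0, 235.0, 8.0, 15.0], 0.56)]
top vial [([376.0, 222.0, 14.0, 10.0], 0.48)]
top tape []
[0.53602717 0.13285509 1.35084238]
0.7
```

View pics/top0.png

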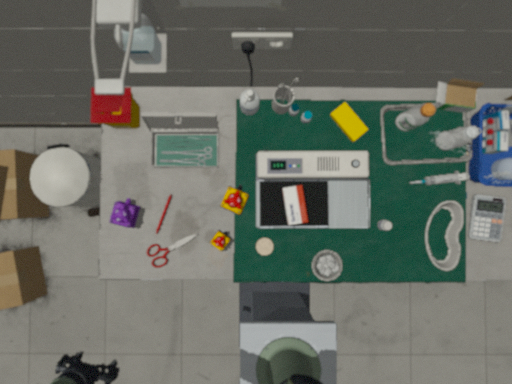

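View pics/scene0.png

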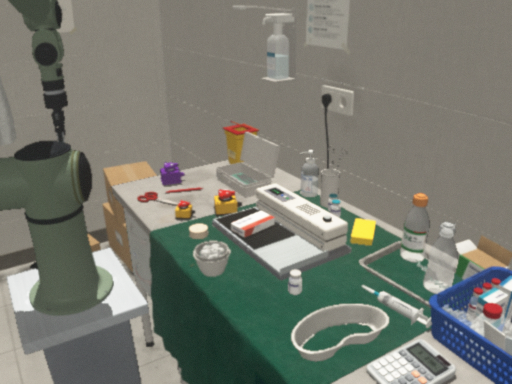

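Top view: three stop-station look-alikes are purple at (124,213), large yellow at (235,200) and small yellow at (221,240). The large yellow one fits, since it isn't purple and is the larger of the two yellows. For the carton, the white and orange one at (294,205) lies on the belt; the yellow one at (349,121) is the look-alike to leave alone. The vial is at (385,225) and the tape at (264,246). I'll confirm with one enlarged crop.

Run:
```python
from h import *
a=cv2.imread('pics/top0.png')
c=cv2.resize(a[145:257,208:376],None,fx=4.7,fy=4.7,interpolation=cv2.INTER_CUBIC);cv2.imwrite('pics/crop.png',c)
b=cv2.imread('pics/scene0.png')
c=cv2.resize(b[170:300,170:370],None,fx=4,fy=4,interpolation=cv2.INTER_CUBIC);cv2.imwrite('pics/crop2.png',c)
for uv,z in [((235,200),.0745),((257.5,151),.094),((369,151),.094),((258,228),.03),((370,228),.03)]:
    print(uv,pix2world('top',uv,z).round(4))
```

```text
(235, 200) [0.5536 0.1745 0.0745]
(257.5, 151) [0.7064 0.1044 0.094 ]
(369, 151) [ 0.7078 -0.2444  0.094 ]
(258, 228) [0.4635 0.1007 0.03  ]
(370, 228) [ 0.4644 -0.2641  0.03  ]
```

View pics/crop.png

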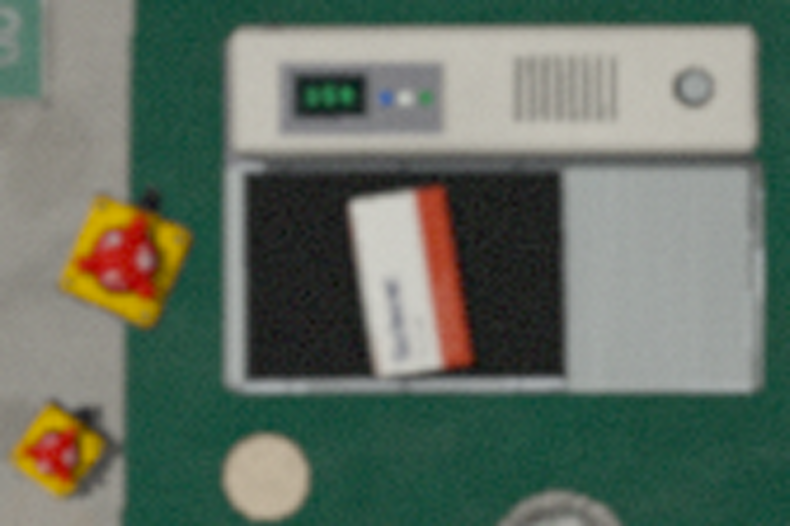

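View pics/crop2.png

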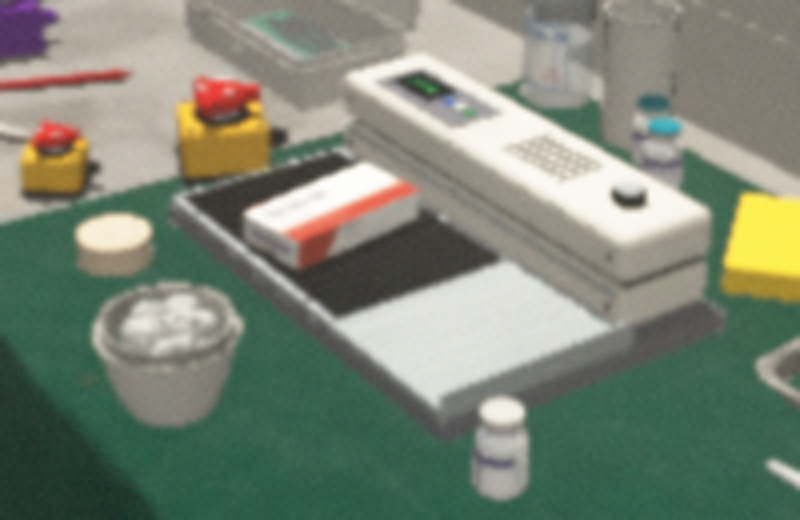

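The crop confirms the target stop is the large yellow station, crop (125,262), with a three-winged red head. The white and orange carton is on the belt at crop (410,280), rotated about 8°. The seam is at crop x≈565. Next I'll fit models to get exact poses.

```bash
cat > fit.py <<'E'
from h import *
from scipy.optimize import minimize, differential_evolution
S=6
def load(n,f,box):
    x0,y0,x1,y1=box; a=cv2.imread(f)[y0:y1,x0:x1]
    return cv2.resize(a,None,fx=S,fy=S,interpolation=cv2.INTER_CUBIC)
def proj(n,box,pts):
    return np.array([((world2pix(n,p)-box[:2])+.5)*S-.5 for p in pts]).astype(np.float32)
def rend(shape,polys):
    m=np.zeros(shape,np.uint8)
    for p in polys: cv2.fillConvexPoly(m,cv2.convexHull(np.round(p*16).astype(np.int32)),1,shift=4)
    return m
def fit(model,views,bounds):
    def cost(q):
        s=0
        for n,box,mask in views:
            r=rend(mask.shape,[proj(n,box,P) for P in model(q)])
            s+=1-(r&mask).sum()/max(1,(r|mask).sum())
        return s
    r=differential_evolution(cost,bounds,popsize=12,maxiter=40,seed=1,tol=1e-4)
    return r.x,r.fun
def place(L,x,y,t):
    L=np.array(L);c,s=np.cos(t),np.sin(t)
    return np.c_[x+c*L[:,0]-s*L[:,1],y+s*L[:,0]+c*L[:,1],L[:,2]]
def box3(hx,hy,z0,z1): return [(a*hx,b*hy,z) for a in(-1,1) for b in(-1,1) for z in(z0,z1)]
def head(q,top=.0745):
    x,y,t=q;out=[]
    a=np.linspace(0,2*np.pi,24)
    out.append(np.vstack([np.c_[x+r*np.cos(a),y+r*np.sin(a),0*a+top-d] for r,d in((23.5e-3,.014),(20e-3,.006),(10e-3,.001))]))
    for k in range(3):
        L=[(u,v,top-d) for u in(0,.033) for v in(-.007,.007) for d in(.0035,.018)]
        out.append(place(L,x,y,t+k*2*np.pi/3))
    return out
def redmask(a):
    h=cv2.cvtColor(a,cv2.COLOR_BGR2HSV)
    m=(((h[...,0]<8)|(h[...,0]>172))&(h[...,1]>130)&(h[...,2]>80)).astype(np.uint8)
    return cv2.morphologyEx(m,cv2.MORPH_CLOSE,np.ones((17,17),np.uint8))
def cartonmask(a):
    h=cv2.cvtColor(a,cv2.COLOR_BGR2HSV)
    m=(h[...,2]>90).astype(np.uint8)
    m=cv2.morphologyEx(m,cv2.MORPH_CLOSE,np.ones((13,13),np.uint8)); return m
E
cat > t.py <<'E'
from fit import *
# stop
B={'top':(220,184,252,216),'scene':(212,184,245,222)}
red,yel=[],[]
for n in B:
    a=load(n,f'pics/{n}0.png',B[n]); m=redmask(a); red.append((n,B[n],m))
    h=cv2.cvtColor(a,cv2.COLOR_BGR2HSV)
    y=(((h[...,0]>15)&(h[...,0]<35)&(h[...,1]>120)&(h[...,2]>60))|(m>0)).astype(np.uint8); yel.append((n,B[n],y))
print('red px',[v[2].sum()/36 for v in red])
for v in ([red[0]],[red[1]],red): print('head',*fit(head,v,[(.5,.6),(.13,.22),(0,2.1)]))
st=lambda q:[place(box3(.036,.036,.006,.048),*q)]+head((q[0],q[1],0.))
for v in ([yel[0]],yel): print('station',*fit(st,v,[(.5,.6),(.13,.22),(0,1.571)]))
# carton, belt window
b=(262,182,325,226); a=load('top','pics/top0.png',b)
h=cv2.cvtColor(a,cv2.COLOR_BGR2HSV); m=cartonmask(a)
n,l,s,c=cv2.connectedComponentsWithStats(m); i=max(range(1,n),key=lambda i:s[i,4] if np.hypot(*(c[i]-np.array([(294-262)*6,(205-182)*6])))<60 else 0)
cm=(l==i).astype(np.uint8); print('carton area px',s[i,4]/36,s[i]/6)
car=lambda q:[place(box3(.0315,.061,.03,.054),*q)]
print('carton top',*fit(car,[('top',b,cm)],[(.48,.6),(-.08,.08),(-.4,.4)]))
# seam & sealer edges from gradient
g=cv2.imread('pics/top0.png').astype(float).mean(2)
def edge_cols(rows,c0,c1):
    out=[]
    for r in rows:
        p=g[r,c0:c1]; d=np.abs(np.diff(p)); k=d.argmax(); w=d[max(0,k-2):k+3]; out.append((c0+max(0,k-2)+(w*np.arange(len(w))).sum()/w.sum()+.5,r))
    return np.array(out)
def edge_rows(cols,r0,r1):
    out=[]
    for c in cols:
        p=g[r0:r1,c]; d=np.abs(np.diff(p)); k=d.argmax(); w=d[max(0,k-2):k+3]; out.append((c,r0+max(0,k-2)+(w*np.arange(len(w))).sum()/w.sum()+.5))
    return np.array(out)
def line(pts,z,name):
    W=np.array([pix2world('top',p,z)[:2] for p in pts]);vx,vy,x,y=cv2.fitLine(W.astype(np.float32),cv2.DIST_HUBER,0,.001,.001).ravel()
    print(name,'pt',x.round(4),y.round(4),'ang',np.arctan2(vy,vx).round(4))
line(edge_cols(range(184,222),322,334),.03,'seam')
line(edge_rows(range(265,320),219,226+1),.03,'belt front')
line(edge_rows(range(262,366),224,233),.03,'deck front')
line(edge_rows(range(262,366),146,155),.094,'head back')
line(edge_cols(range(186,224),253,259),.03,'left end')
line(edge_cols(range(186,224),365,374),.042,'right end')
E
python3 t.py
```

```text
red px [np.float64(155.25), np.float64(100.02777777777777)]Traceback (most recent call last):
    calc_energies = list(
        self._mapwrapper(self.func, parameters_pop[0:S])
    )
    return self.f(x, *self.args)
           ~~~~~~^^^^^^^^^^^^^^^
  File "fit.py", line 17, in cost
    r=rend(mask.shape,[proj(n,box,P) for P in model(q)])
                       ~~~~^^^^^^^^^
  File "fit.py", line 8, in proj
    return np.array([((world2pix(n,p)-box[:2])+.5)*S-.5 for p in pts]).astype(np.float32)
                       ~~~~~~~~~^^^^^
  File "h.py", line 12, in world2pix
    c=bot.calibration(n);K=np.array(c['mtx']);E=np.array(c['extrinsics'])
ValueError: time passes only in moves, steps and waits

The above exception was the direct cause of the following exception:

Traceback (most recent call last):
  File "t.py", line 10, in <module>
    for v in ([red[0]],[red[1]],red): print('head',*fit(head,v,[(.5,.6),(.13,.22),(0,2.1)]))
                                                    ~~~^^^^^^^^^^^^^^^^^^^^^^^^^^^^^^^^^^^^
  File "fit.py", line 20, in fit
    r=differential_evolution(cost,bounds,popsize=12,maxiter=40,seed=1,tol=1e-4)
RuntimeError: The map-like callable must be of the form f(func, iterable), returning a sequence of numbers the same length as 'iterable'
```

Calibration should be cached, since too many calls are refused.

```bash
sed -i 's/bot.calibration(n)/CAL(n)/; 2a from functools import lru_cache\n@lru_cache(None)\ndef CAL(n): return bot.calibration(n)' h.py; time python3 t.py
```

```text
red px [np.float64(155.25), np.float64(100.02777777777777)]
head [0.55462216 0.17639877 1.72697572] 0.2867534456355283
head [0.5534171  0.17613576 1.58040223] 0.27596618357487923
head [0.5536217  0.17662189 1.57833968] 0.5652185469911002
station [0.55430873 0.17777224 1.16051449] 0.10735459061047914
station [0.55440256 0.17766515 1.151278  ] 0.31724430814511584
carton area px 888.25 [9.33333333e+00 2.50000000e+00 5.36666667e+01 4.15000000e+01
 5.32950000e+03]
carton top [ 0.54097079 -0.01510899 -0.39889693] 0.5602768698327245
seam pt 0.5471 -0.126 ang 0.0112
belt front pt 0.4747 -0.005 ang -1.5589
deck front pt 0.4668 -0.1326 ang 1.5384
head back pt 0.7095 -0.102 ang -1.562
left end pt 0.5467 0.1097 ang 0.0063
right end pt 0.5354 -0.2618 ang -0.0186
real	0m33.771s
user	0m34.271s
sys	0m0.183s
```

```bash
cat >> h.py <<'E'
def down(a): return np.array([0,np.cos(a/2),np.sin(a/2),0])  # tool x axis at yaw a, z down
E
cat > car.py <<'E'
from fit import *
def carton(f):
    b=(262,178,374,230); a=load('top',f,b); h=cv2.cvtColor(a,cv2.COLOR_BGR2HSV)
    o=((h[...,0]<14)|(h[...,0]>172))&(h[...,1]>110)
    o=cv2.morphologyEx(o.astype(np.uint8),cv2.MORPH_OPEN,np.ones((7,7),np.uint8))
    n,l,s,c=cv2.connectedComponentsWithStats(o); i=1+s[1:,4].argmax()
    k=cv2.findContours((l==i).astype(np.uint8),0,2)[0][0].reshape(-1,2)
    w=np.array([pix2world('top',(p+.5)/S-.5+np.array(b[:2]),.054)[:2] for p in k],np.float32)
    return cv2.minAreaRect(w)
E
python3 - <<'E'
from car import *
print('orange strip',carton('pics/top0.png'))
for p in [(348,197),(444,185),(473,365),(378,377)]:
    print(pix2world('top',(np.array(p)+.5)/4.7-.5+[208,145],.054).round(4))
print(pix2world('top',(385,225),.056).round(3))
print(bot.read_tool_rot(),bot.read_clock(),bot.read_gripper_width())
q=bot.solve_ik([.554,.177,.12],down(0));print(q)
for k in range(3):
  for f in (0,np.pi):
    ok=[]
    for da in np.arange(.4,-1.05,-.2):
      t=1.62+k*2*np.pi/3+da; r=np.array([np.cos(t),np.sin(t)]);tt=np.array([-r[1],r[0]])
      p=np.array([.554,.177])+.037*r+.0215*tt
      yaw=(t+f+np.pi)%(2*np.pi)-np.pi
      s=bot.solve_ik([*p,.055],down(yaw)); ok.append(None if s is None else round(float(s[5]),2))
    print(k,f,ok)
E
```

```text
orange strip ((0.5443649888038635, -0.04164842143654823), (0.12932206690311432, 0.02333676628768444), 9.128961563110352)
[0.5976 0.0257 0.054 ]
[ 0.606  -0.0398  0.054 ]
[ 0.4835 -0.0592  0.054 ]
[0.4752 0.0054 0.054 ]
[ 0.475 -0.305  0.056]
[1.44189564e-06 1.13157385e-01 9.93577076e-01 2.58890555e-05] 0.7 1.0009574105652248
[ 0.18235418  0.4777276  -0.26439485  0.82867387  0.         -2.95923847]
0 0 [1.36, 1.57, 1.77, 1.98, 2.18, 2.38, 2.57, 2.76]
0 3.141592653589793 [-1.78, -1.57, -1.37, -1.16, -0.96, -0.77, -0.57, -0.38]
1 0 [-0.86, -0.66, -0.45, -0.24, -0.03, 0.18, 0.4, 0.62]
1 3.141592653589793 [2.28, 2.48, 2.69, 2.9, 3.11, -2.96, -2.74, -2.53]
2 0 [-2.87, -2.68, -2.49, -2.31, -2.12, -1.93, -1.74, -1.55]
2 3.141592653589793 [0.28, 0.46, 0.65, 0.83, 1.02, 1.21, 1.4, 1.59]
```

The carton fits its stated sizes: about 65 x 124 mm measured, yaw about 9.2°, centre (0.541,-0.017). The seam is at y≈-0.126 and the stop axis at (0.554,0.177). Next I'll press the stop.

Run:
```python
from h import *
bot.set_gripper(0.0,40)
bot.move_pose([.554,.177,.11],down(1.731))
bot.move_linear([.554,.177,.083],speed=.08)
r=bot.move_linear([.554,.177,.060],speed=.02,until_force=11)
print(r,bot.read_position(),bot.read_ft_force())
bot.move_linear([.554,.177,.11],speed=.1)
bot.wait(.25)
print(bot.read_ft_force(),bot.read_clock())
```

```text
True [0.55425353 0.17703255 0.06641066] [-1.95003332 -0.47102906  6.75888758]
[ 1.09551664 -0.07791668  0.060681  ] 5.6917
```

The travel bottomed at 8.1 mm, so the stop is latched. Next I'll push the carton.

Run:
```python
from h import *
a=np.deg2rad(9.2); n=np.array([-np.sin(a),np.cos(a)])
s=np.array([.5364,.0155])+n*.031
q=down(np.pi/2+a)
bot.move_pose([*s,.13],q)
bot.set_gripper(.6)
bot.move_linear([*s,.034],speed=.1)
print(bot.read_ft_force())
bot.move_linear([s[0],s[1]-.10,.034],speed=.05)
print(bot.read_ft_force(),bot.read_position(),bot.read_clock())
im=snap('top','push1.png'); b=snap('scene','push1s.png')
c=cv2.cvtColor(np.hstack([cv2.resize(im[140:260,200:390],None,fx=2.1,fy=3,interpolation=2),cv2.resize(b[150:310,170:370],(399,360),interpolation=2)]),cv2.COLOR_RGB2BGR)
cv2.imwrite('pics/p1.png',c)
```

```text
[-1.17848583 -0.68374234  0.06324415]
[-0.8039479  -0.55853132  0.28142701] [ 0.53145143 -0.05384222  0.03403042] 10.0917
```

View pics/p1.png

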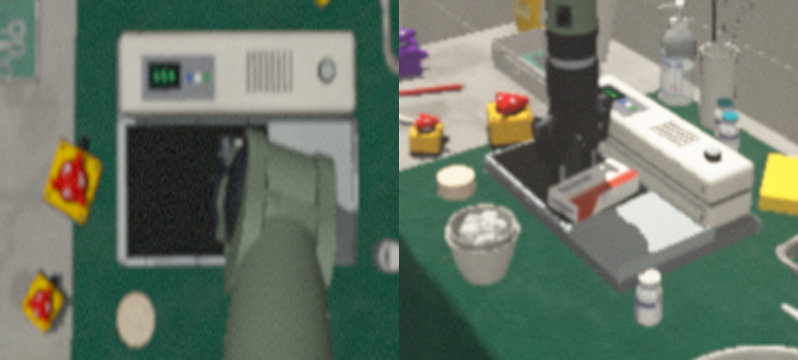

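The scene half shows the carton flat, moved ahead of the fingers and nearing the seam, with the tape and vial untouched. I'll continue the push.

```bash
cat > look.py <<'E'
from car import *
E
python3 - <<'E'
from car import *
p=bot.read_position()
bot.move_linear([p[0],p[1]-.089,.034],speed=.05)
p=bot.read_position()
bot.move_linear([p[0],p[1]+.03,.034],speed=.08)
bot.move_linear([p[0],p[1]+.03,.13],speed=.15)
bot.set_gripper(0.0)
bot.move_pose([.45,.22,.14],down(1.731))
im=snap('top','push2.png'); b=snap('scene','push2s.png'); print(bot.read_clock(),p)
try: print(carton('pics/push2.png'))
except Exception as e: print(e)
c=cv2.cvtColor(np.hstack([cv2.resize(im[140:260,200:390],None,fx=2.1,fy=3,interpolation=2),cv2.resize(b[150:310,170:370],(399,360),interpolation=2)]),cv2.COLOR_RGB2BGR)
cv2.imwrite('pics/p2.png',c)
E
```

```text
15.3667 [ 0.5314408  -0.14279031  0.03398721]
((0.5427545309066772, -0.20654639601707458), (0.11728870868682861, 0.01751408725976944), 9.366259574890137)
```

View pics/p2.png

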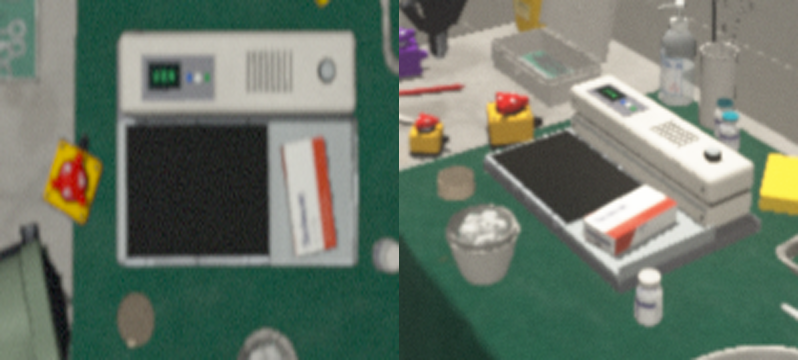

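The carton is wholly on the plate, about 15 mm or more past the seam in the left half (left corner x=282 against seam x=269), and flat. The tape and vial are in place. I'll refit the latched head, then twist it.

Run:
```python
from fit import *
B={'top':(220,184,252,216),'scene':(212,184,245,222)}
for z in (.0685,):
  red=[(n,B[n],redmask(load(n,f'pics/push2{"s" if n=="scene" else ""}.png',B[n]))) for n in B]
  for v in ([red[0]],[red[1]],red): print(*fit(lambda q:head(q,z),v,[(.54,.57),(.16,.19),(.6,2.7)]))
# red radius vs angle in top
n,b,m=red[0]; yy,xx=np.nonzero(m)
W=np.array([pix2world('top',((x+.5)/S-.5+b[0],(y+.5)/S-.5+b[1]),.060)[:2] for x,y in zip(xx,yy)])-[.554,.177]
a=np.degrees(np.arctan2(W[:,1],W[:,0]))%360; r=np.hypot(*W.T)
print([(int(t),round(1e3*r[(a>=t)&(a<t+12)].max(initial=0),1)) for t in range(0,360,12)])
```

```text
[0.55380129 0.17668725 1.69566523] 0.2886824106336301
[0.55446964 0.17373235 1.66392604] 0.24359984245766053
[0.55432988 0.17508949 1.63959083] 0.537741100901243
[(0, np.float64(20.2)), (12, np.float64(20.7)), (24, np.float64(22.2)), (36, np.float64(22.4)), (48, np.float64(21.8)), (60, np.float64(21.4)), (72, np.float64(22.8)), (84, np.float64(29.1)), (96, np.float64(29.3)), (108, np.float64(23.3)), (120, np.float64(21.7)), (132, np.float64(21.9)), (144, np.float64(21.6)), (156, np.float64(21.2)), (168, np.float64(19.9)), (180, np.float64(19.9)), (192, np.float64(23.1)), (204, np.float64(27.9)), (216, np.float64(28.1)), (228, np.float64(23.0)), (240, np.float64(20.0)), (252, np.float64(20.0)), (264, np.float64(20.0)), (276, np.float64(19.7)), (288, np.float64(19.7)), (300, np.float64(20.1)), (312, np.float64(22.6)), (324, np.float64(28.2)), (336, np.float64(28.8)), (348, np.float64(22.8))]
```

Wings are clearly at 96°, 216° and 336° (θ≈1.68). I'll push the 336° wing clockwise with the shut fingers along an arc.

```bash
cat > tw.py <<'E'
from h import *
C=np.array([.554,.1765]);T0=1.68+4*np.pi/3
def pose(da,z=.055):
    t=T0+da; r=np.array([np.cos(t),np.sin(t)]);tt=np.array([-r[1],r[0]])
    p=C+.037*r+.0215*tt
    return [*p,z],down((t+2*np.pi)%(2*np.pi)-np.pi)
E
python3 - <<'E'
from tw import *
p,q=pose(.35,.11); bot.move_pose(p,q); print(bot.read_joint_positions()[5])
print('hit' if bot.move_linear(pose(.35)[0],speed=.06,until_force=8) else 'free')
f0=np.array(bot.read_ft_force())
for da in np.arange(.2,-.93,-.14):
    p,q=pose(da); h=bot.move_linear(p,speed=.04,rotation=q,until_force=15)
    print(round(da,2),h,(np.array(bot.read_ft_force())-f0).round(2),np.array(bot.read_moment()).round(2))
    if h: break
snap('scene','tw1.png');print(bot.read_clock())
b=cv2.imread('pics/tw1.png'); cv2.imwrite('pics/tw1c.png',cv2.resize(b[165:255,170:290],None,fx=5,fy=5,interpolation=2))
E
```

```text
0.26563430063743404
free
0.2 False [-0.26  1.42  0.8 ] [-0.01 -0.01  0.03]
0.06 False [0.01 0.14 0.34] [ 0.01  0.   -0.02]
-0.08 False [-0.09  2.35  0.88] [ 0.35  0.04 -0.02]
-0.22 False [0.73 3.41 1.43] [ 0.47 -0.07 -0.03]
-0.36 False [0.41 2.95 0.75] [ 0.56 -0.16 -0.04]
-0.5 False [0.72 1.64 1.42] [ 0.29 -0.28  0.03]
-0.64 False [1.46 1.91 0.53] [ 0.33 -0.32 -0.02]
-0.78 False [3.45 1.71 0.39] [ 0.11 -0.57  0.01]
-0.92 False [3.38 1.05 0.08] [ 0.09 -0.71 -0.06]
20.5
```

View pics/tw1c.png

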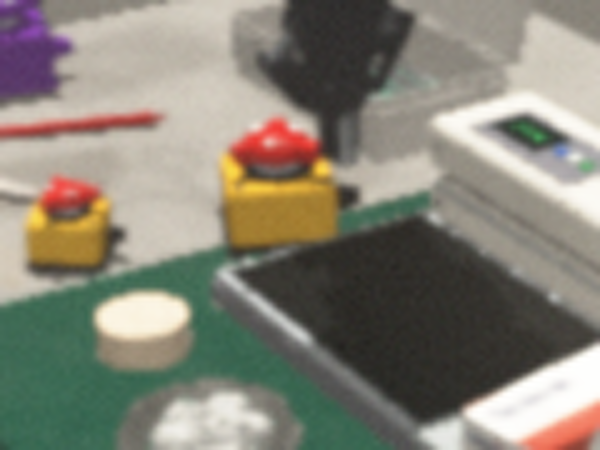

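The head is turned by the finger at crop (345,130), and the black collar shows under it, so it appears to have sprung out. I'll unwind, retreat and check the height numerically against the out and latched pictures.

Run:
```python
from tw import *
for da in np.arange(-.78,.4,.14):
    p,q=pose(da); bot.move_linear(p,speed=.05,rotation=q)
p,_=pose(.34,.13); bot.move_linear(p,speed=.1)
bot.move_pose([.45,.22,.16],down(1.731)); bot.wait(.3)
snap('scene','e_s.png'); snap('top','e_t.png'); print(bot.read_clock(),bot.read_ft_force())
from car import *
print(carton('pics/e_t.png'))
s=lambda f:redmask(cv2.resize(cv2.imread(f)[184:222,212:245],None,fx=6,fy=6,interpolation=2))
ms=[s('pics/'+f) for f in('scene0.png','push2s.png','e_s.png')]
print('red top row, centroid row',[(np.nonzero(m)[0].min()/6,np.nonzero(m)[0].mean()/6) for m in ms])
g=[cv2.imread('pics/'+f)[184:222,212:245].astype(float) for f in('scene0.png','push2s.png','e_s.png')]
print('diff to out',abs(g[2]-g[0]).mean(),'diff to latched',abs(g[2]-g[1]).mean())
```

```text
25.725 [-0.47603085 -0.46779711  0.02035542]
((0.5426344275474548, -0.20663489401340485), (0.11758919060230255, 0.017548102885484695), 9.139885902404785)
red top row, centroid row [(np.float64(6.0), np.float64(10.117791354253448)), (np.float64(7.333333333333333), np.float64(11.701646090534979)), (np.float64(6.0), np.float64(10.163793103448276))]
diff to out 8.70388091440723 diff to latched 5.821903242955875
```

Run:
```python
from fit import *
b=(220,184,252,216); m=redmask(load('top','pics/e_t.png',b)); yy,xx=np.nonzero(m)
W=np.array([pix2world('top',((x+.5)/S-.5+b[0],(y+.5)/S-.5+b[1]),.066)[:2] for x,y in zip(xx,yy)])-[.554,.1765]
r=np.hypot(*W.T); a=np.arctan2(W[:,1],W[:,0])[r>24.5e-3]
th=np.angle(np.exp(3j*a).mean())/3%(2*np.pi/3); print(th)
if abs(th-1.68)<.12: print(bot.close_job())
```

```text
1.6968770332927992
the job is handed in; nothing more can be done
None
```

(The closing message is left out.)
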